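# Uncouple the flushing adapter

### The arm

A 6-joint arm with a two-finger parallel gripper is mounted at the origin on a cart in front of the work surface, level with it; the furniture and walls round the work are solid. World frame = base frame: x ahead of the robot, y to its left, z up, the work surface at z = 0. Lengths are in m, angles in rad, forces in N, time in s.
With the tool pointing down it reaches from about 0.3 to 0.85 m from the base axis. Payload 5.4 kg.
Tool frame: the origin (TCP) lies at the very end of the fingers, on their centre line; the grasp point (between the pads) lies 19 mm behind it; z points along the fingers, y is the direction in which the jaws open and shut (so a half turn about z gives the same grasp; the last joint's range is limited). The gripper opens to 85 mm and grips with 20 to 120 N. Pads are 22 mm wide; open, the fingers measure 114 mm over their backs; the gripper's body (76 mm by 85 mm) begins 54 mm behind the grasp point. The pads swing forward as they close: fully open they stand 13 mm farther back than shut.
Start: joints at [-1.532, 0.158, 1.597, -0, 1.386, -0.21], TCP at [0.142, -0.557, 0.231] pointing down, gripper open.
Joint ranges: [-2.91, 2.91], [-0.94, 2.29], [0.18, 2.7], [-1.29, 4.43], [0.17, 2.64], [-3, 3]. Speed limits (rad/s): [2.57, 2.57, 3.14, 3.14, 3.14, 3.14].

### API

Orientations are given as a rotation vector (axis times angle).
In Python, from station import get_obs, cams, hand_in gives the robot as it stands.
- The arm moves only by the tool apply_moves, never from a script. Its argument "deltas" is a list of rows, each an object with "slide": the shift along the tool's x, y, z in m, a list of three; "dr": the turn, a rotation vector about the tool's x, y, z in degrees, a list of three; "jaw": the opening, from 0 (shut) to 1 (fully open). In form: [{"slide": [x, y, z], "dr": [wx, wy, wz], "jaw": jaw}, ...]. A call has 1 to 10 rows; each row is the pose to reach, as a shift and turn from the pose commanded when the call began, along the tool's axes at that moment; what a row does not reach only later rows make up. A row lasts 1/10 s, in which the tool goes at most 50 mm and 8.59 degrees, less where a joint would pass 70% of its speed; a pose out of reach is approached as far as the arm can. A call with a gripper value outside its range is refused whole. The fingers move at their own pace and stop on an object; the grip force is fixed at half the most. Time passes only in rows, so rows that repeat a pose let the fingers close. It gives the time, the measured TCP pose, the force and the opening at its end, in the units of the state.
- get_obs(): the state, without advancing time (a new reading comes with each control period).
- cams.snapshot(name): name is "side" or "top"; returns the picture (400x640x3 uint8, red, green, blue); there is no depth.
- cams.camera_params(name): a dict with "intrinsics" (3x3 intrinsics, pixels), "rvec" (rotation vector, rad) and "tvec" (3), from world to camera coordinates, as OpenCV has them. Camera axes: x right, y down, z forward; pixel columns grow to the right and rows downward; lengths in m; the calibration is good to about 2 mm. A picture is of the moment at which its call begins. camera_params takes no time and is no camera call.
- hand_in(): hands the job in, once; it reports no verdict.
The state is a dict: "clock": time; "joint_positions": joint angles; "qd": joint speeds; "tau": joint torques, N m; "ee_pos": TCP position; "tool_rot": TCP orientation; "wrist_force": force on the tool from outside, world axes, zero at the start; "torque": the same for the moment, N m; "finger_gap": finger opening in m.
Only numpy, scipy, OpenCV 4.12 (cv2) and the standard library are available. Lean on these libraries where they do the work, as an engineer would, in place of code of your own. Each camera call takes 0.05 s, during which the arm holds its last target.

### The job

The injector flushing unit is finished with: first turn its red shut-off lever across the pipe to shut it, then push the sprung collar of the quick coupler fully down to release the brass flushing adapter. Draw the adapter up out of its socket and put it down in the white parts tray without dropping it, leaving the lever shut and the grease pot and the screwdriver where they are.

Things in the scene. Friction and masses are not known exactly. Their poses are not given: they have to be found in the camera images.
- flush_unit: The bench flushing unit, fixed: grey base plate 195 x 230 x 10 mm, green lying tank at its back (top 90 mm above the bench, filler cap and gauge up to 106 mm), brass pipe work in front of it along the unit's y, at most 50 mm high. Origin at bench level, -x its front, z up. In its frame the coupler's axis is at x -50, y -60 mm, the valve stem at x -50, y +55 mm
- shutoff_lever (a joint): Angle of the red shut-off lever, rad: 0 = open (along the pipe, pointing to the unit's +y), 1.57 = shut (across the pipe, pointing to the unit's -x). Turns counter-clockwise seen from above. Over-centre detent: about 4 N at its end starts it, past 0.8 rad it snaps on by itself to its stop. Can be pushed sideways with shut fingers
- lever_pivot (a point): The lever's hinge axis (vertical), at the lever's mid-height, 66 mm above the bench
- lever_end (a point): Point on the lever 80 mm from its hinge, near the free end (87 mm). The red sleeve runs from 34 to 87 mm out from the hinge, 15 mm wide (18 mm at its very end), 11 mm high, centred 66 mm above the bench. On its tank side about 60 mm are free, and below it down to the pipe
- release_collar (a joint): How far the sprung collar is pushed down, m: 0 = up, locked; 0.012 = fully down. Spring 3.4 N at the start, 9 N at the bottom. From 0.007 on the adapter is free: it pops up 9 mm and stays released, the collar then resting part-way down until the adapter is drawn out. With the collar up the adapter cannot be pulled out; pushed down again, it locks again
- collar_top (a point): Centre of the collar's top face, on the coupler's axis; 81 mm above the bench when up, 69 mm when fully down. The face is a dark steel flange of 56 mm outer diameter with a 32 mm hole round the adapter's grip: press on it with the fingertips on both sides of the adapter
- flush_adapter: The brass flushing adapter, 88 mm long, 0.17 kg, upright in the coupler at the start. Origin at the centre of its foot, z along it to the nozzle. Plug of 19 mm diameter from 0 to 38 mm with a locking groove; knurled grip of 26 mm diameter from 38 to 74 mm; nozzle of at most 17 mm diameter up to 88 mm. Seated, its foot is 28 mm and its top 116 mm above the bench
- adapter_mid (a point): Point on the adapter's axis, halfway along it (44 mm from its foot)
- parts_tray: The empty off-white metal parts tray, fixed: 174 x 249 x 36 mm over the rim, inside 136 mm (its x) by 210 mm (its y), flat floor 5 mm and rim 39 mm above the bench. Origin at the centre of its underside, 3 mm above the bench
- grease_pot: White pot with blue screw lid, 58 mm diameter, 73 mm high, loose on the bench; origin at its underside. Leave it alone
- screwdriver: Screwdriver with yellow handle, 167 mm long, lying on the bench; origin at its centre. Leave it alone
- socket_rim (a point): Centre of the mouth of the fixed upright socket inside the collar, 66 mm above the bench: steel tube of 30 mm outer diameter, 20.6 mm bore. The adapter's foot is 38 mm deep in it at the start
Mind the look-alikes: they are no part of the job. What is meant by the flush_adapter is not blue, and is the smaller of those in its own colour.

How it is judged:
By the outcome, as a careful person would: the job done as asked, in the order asked, and still so for the second after the job is handed in, with the robot touching nothing.
It also fails if it takes over 56 s, if anything falls off the work surface, if the arm or the gripper's body presses on something with over 40 N, if the wrist force passes 120 N, or if a joint passes its speed limit or range.

## Working session

There is one attempt and no reset: what is moved stays moved. The work goes in short steps, Python scripts to look and compute and a tool call to move; the robot and the scene stay as the last step left them, time stands still between calls to the robot, and variables do not carry over. Pictures are saved under pics/ and viewed, and the job is handed in when it is done.

Besides the shell and the picture viewer there is one more tool, called in YAML: its name, and indented under it one key for each argument. apply_moves: Moves the arm, as the interface text tells. Its arguments: {"type":"object","properties":{"deltas":{"type":"array"}},"required":["deltas"]}

```bash
mkdir -p pics; ls; python3 - <<'E'
from station import get_obs,cams
import cv2
o=get_obs();print(o['clock'],o['ee_pos'],o['tool_rot'],o['finger_gap'],o['wrist_force'])
for n in('side','top'):
    cv2.imwrite(f'pics/{n}0.png',cams.snapshot(n)[...,::-1]); print(n,cams.camera_params(n))
E
```

```text
pics
0.0 [ 0.14154887 -0.55669283  0.23028677] [-3.11542529e+00 -3.89587728e-01 -2.95723905e-04] 0.08552540740332433 [-0.28782975  0.81033789 -0.27380933]
side {'intrinsics': array([[388.20410065,   0.        , 320.63892358],
       [  0.        , 388.20410065, 205.79565677],
       [  0.        ,   0.        ,   1.        ]]), 'rvec': array([ 1.99421511, -0.05450092,  0.03389367]), 'tvec': array([-0.52243228,  0.10187532,  1.10676969])}
top {'intrinsics': array([[367.73129717,   0.        , 314.99689864],
       [  0.        , 367.73129717, 204.59675661],
       [  0.        ,   0.        ,   1.        ]]), 'rvec': array([ 2.17185591, -2.17741805,  0.0591889 ]), 'tvec': array([0.02756538, 0.51722139, 1.20680327])}
```

View pics/side0.png

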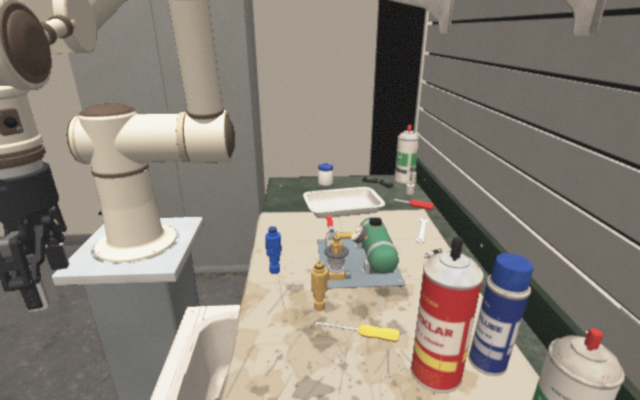

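View pics/top0.png

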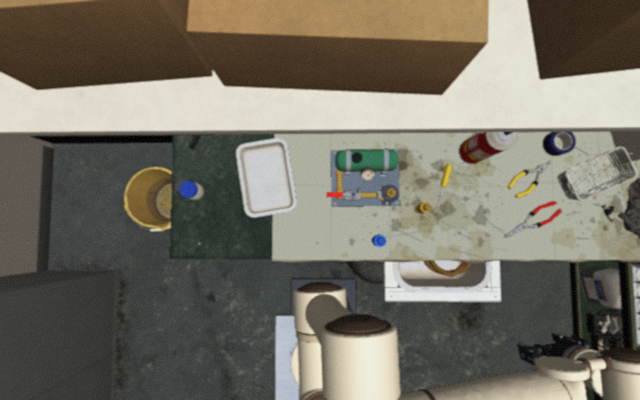

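The side view shows the unit at about (360,260), the tray at (343,200), the pot at (325,175) and the screwdriver at (360,331). In the top view the coupler is near (390,193), the red lever (335,195) and the tray (267,177).

Candidates for the adapter:
- The brass piece in the coupler: top (390,193), side (337,243).
- The larger free-standing brass piece: top (423,208), side (320,285).
- The blue one: top (379,240), side (274,250).

I'll check these in a close crop.

```bash
python3 - <<'E'
import cv2,numpy as np
t=cv2.imread('pics/top0.png');s=cv2.imread('pics/side0.png')
a=cv2.resize(t[140:260,310:450],None,fx=5,fy=5,interpolation=2)
b=cv2.resize(s[205:315,255:415],None,fx=5,fy=5,interpolation=2)
cv2.imwrite('pics/ct0.png',a);cv2.imwrite('pics/cs0.png',b)
E
```

```text
(no output)
```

View pics/ct0.png

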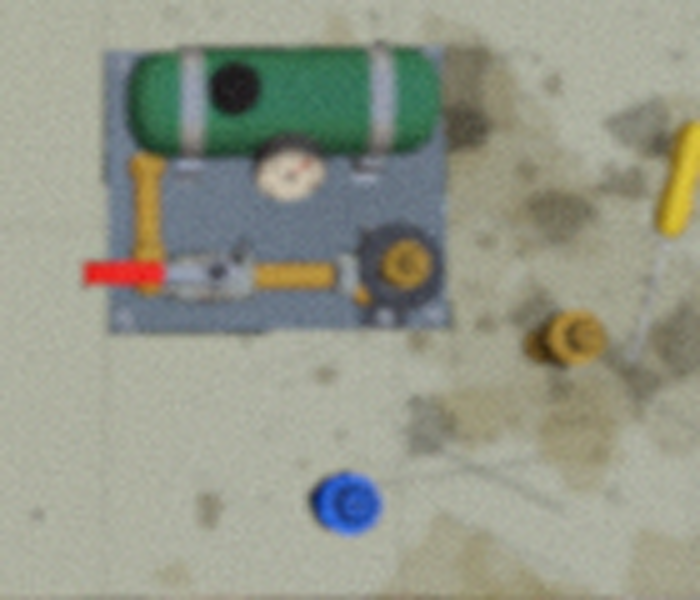

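View pics/cs0.png

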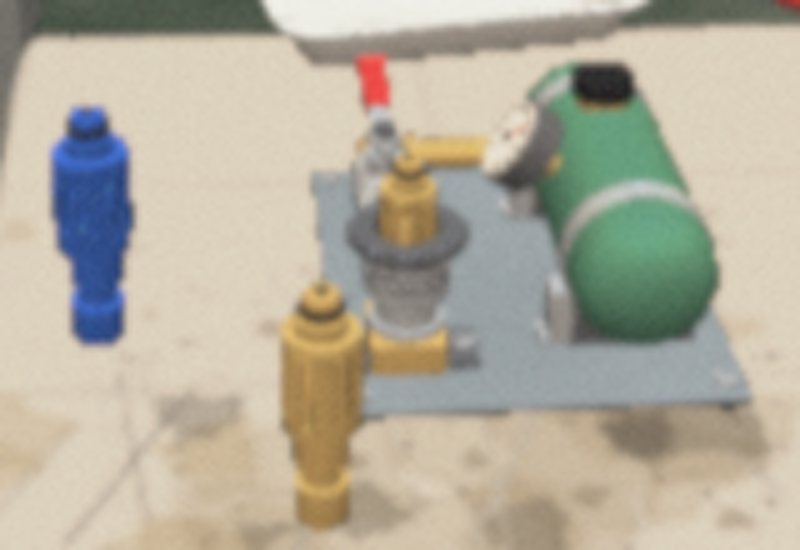

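The crops show the smaller brass piece held in the dark flange. It is the flush_adapter, with its nozzle at top (391,192) and side (337,237). The free brass piece is larger, so it is the decoy. Next I'll measure.

```bash
cat > h.py <<'E'
import numpy as np,cv2
from station import cams
def P(n):
    c=cams.camera_params(n);K=c['intrinsics'];R=cv2.Rodrigues(c['rvec'])[0];t=c['tvec'];return K,R,t
def ray(n,uv):
    K,R,t=P(n);d=R.T@np.linalg.solve(K,[*uv,1]);return -R.T@t,d
def pl(n,uv,z):
    o,d=ray(n,uv);return o+d*(z-o[2])/d[2]
def tri(a,b):
    Pm=[K@np.c_[R,t] for K,R,t in(P('top'),P('side'))]
    X=cv2.triangulatePoints(Pm[0],Pm[1],np.array(a,float).reshape(2,1),np.array(b,float).reshape(2,1));return (X[:3]/X[3]).ravel()
def proj(n,X):
    K,R,t=P(n);p=K@(R@np.array(X)+t);return p[:2]/p[2]
def cents(img,lo,hi,roi,minA=5):
    x0,y0,x1,y1=roi;h=cv2.cvtColor(img[y0:y1,x0:x1],cv2.COLOR_BGR2HSV)
    m=cv2.inRange(h,np.array(lo),np.array(hi));n,l,s,c=cv2.connectedComponentsWithStats(m)
    return [(c[i]+[x0,y0],s[i][:4]+[x0,y0,0,0],s[i][4]) for i in range(1,n) if s[i][4]>=minA],m
E
python3 - <<'E'
from h import *
np.set_printoptions(precision=4,suppress=True)
t=cv2.imread('pics/top0.png');s=cv2.imread('pics/side0.png')
c=lambda p,o:(p[0]/5+o[0]-.4,p[1]/5+o[1]-.4)
T=(310,140);S=(255,205)
print('red',[ (a,b,k) for a,b,k in cents(t,(0,150,120),(8,255,255),(315,180,360,210))[0]])
for n in((83,273),(165,273)): print('lev',pl('top',c(n,T),.066))
# dark flange
h=cv2.cvtColor(t,cv2.COLOR_BGR2HSV)
print('flange',pl('top',c((399,267),T),.081), pl('side',c((408,233),S),.081))
print('nozzle',pl('top',c((408,261),T),.116),tri(c((408,261),T),c((408,160),S)))
print('grip flank',pl('side',c((409,160),S),.116))
for n in((105,50),(445,47),(451,330),(109,333)): print('plate',pl('top',c(n,T),.01))
# tray
h=cv2.cvtColor(t,cv2.COLOR_BGR2HSV)
m=cv2.inRange(h,np.array((0,0,170)),np.array((179,45,255)))[130:225,225:310]
n,l,st,ce=cv2.connectedComponentsWithStats(m);i=1+np.argmax(st[1:,4]);pts=np.argwhere(l==i)[:,::-1]+[225,130]
r=cv2.minAreaRect(pts.astype(np.float32));print('tray',r,[pl('top',q,.039) for q in cv2.boxPoints(r)],pl('top',r[0],.039))
E
```

```text
red [(array([334.5714, 194.127 ]), array([327, 192,  15,   5]), np.int32(63))]
lev [ 0.5472 -0.0107  0.066 ]
lev [ 0.547  -0.0633  0.066 ]
flange [ 0.5487 -0.2102  0.081 ] [ 0.5476 -0.219   0.081 ]
nozzle [ 0.5487 -0.2094  0.116 ] [ 0.5484 -0.2096  0.1145]
grip flank [ 0.5481 -0.2125  0.116 ]
plate [ 0.705  -0.0269  0.01  ]
plate [ 0.7056 -0.2568  0.01  ]
plate [ 0.5137 -0.2572  0.01  ]
plate [ 0.5124 -0.0286  0.01  ]
tray ((273.0, 179.5), (89.0, 72.0), 90.0) [array([0.7498, 0.2861, 0.039 ]), array([0.7482, 0.0454, 0.039 ]), array([0.4523, 0.0456, 0.039 ]), array([0.4528, 0.282 , 0.039 ])] [0.5994 0.1645 0.039 ]
```

```bash
cat >> h.py <<'E'
from scipy.spatial.transform import Rotation as Ro
from station import get_obs
np.set_printoptions(precision=4,suppress=True)
def plan(targets,yaw=0):
    o=get_obs();R=Ro.from_rotvec(o['tool_rot']);D=Ro.from_euler('z',yaw,degrees=True)*Ro.from_rotvec([np.pi,0,0])
    print('t',o['clock'],'tcp',o['ee_pos'],'gap',o['finger_gap'],'F',o['wrist_force'],'dr',(R.inv()*D).as_rotvec(degrees=True))
    for x in targets: print(x,'->',R.inv().apply(np.array(x)-o['ee_pos']).round(4))
E
python3 - <<'E'
from h import *
plan([(.582,-.035,.2),(.582,-.035,.057)])
E
```

```text
t 0.1 tcp [ 0.1415 -0.5567  0.2304] gap 0.08533684564013129 F [-0.5619  0.488  -0.3084] dr [-0.0997 -0.0061 14.2544]
(0.582, -0.035, 0.2) -> [ 0.5554 -0.3972  0.0313]
(0.582, -0.035, 0.057) -> [ 0.5553 -0.3969  0.1743]
```

apply_moves:
  deltas:
    - {"slide":[0.03,-0.02,0],"dr":[0,0,2],"jaw":0}
    - {"slide":[0.06,-0.043,0],"dr":[0,0,4],"jaw":0}
    - {"slide":[0.09,-0.064,0],"dr":[0,0,6],"jaw":0}
    - {"slide":[0.12,-0.086,0],"dr":[0,0,8],"jaw":0}
    - {"slide":[0.15,-0.107,0],"dr":[0,0,10],"jaw":0}
    - {"slide":[0.18,-0.129,0],"dr":[0,0,12],"jaw":0}
    - {"slide":[0.21,-0.15,0],"dr":[0,0,14.25],"jaw":0}
    - {"slide":[0.24,-0.172,0],"dr":[0,0,14.25],"jaw":0}
    - {"slide":[0.27,-0.193,0],"dr":[0,0,14.25],"jaw":0}
    - {"slide":[0.3,-0.215,0],"dr":[0,0,14.25],"jaw":0}

```text
clock: 1.1
ee_pos: [0.38, -0.2736, 0.231]
tool_rot: [-3.141, 0.0, 0.0]
wrist_force: [0.2, -0.2, 0.3]
finger_gap: -0.0001
```

```bash
python3 - <<'E'
from h import *
plan([(.582,-.035,.2),(.582,-.035,.057)])
E
```

```text
t 1.1 tcp [ 0.38   -0.2736  0.231 ] gap -6.197540947140122e-05 F [ 0.2329 -0.1606  0.2504] dr [-0.0193  0.0175 -0.004 ]
(0.582, -0.035, 0.2) -> [ 0.202  -0.2386  0.031 ]
(0.582, -0.035, 0.057) -> [ 0.2021 -0.2386  0.174 ]
```

Tool axes are now world x, −y, −z.

apply_moves:
  deltas:
    - {"slide":[0.03,-0.035,0],"dr":[0,0,0],"jaw":0}
    - {"slide":[0.06,-0.07,0.0],"dr":[0,0,0],"jaw":0}
    - {"slide":[0.09,-0.105,0],"dr":[0,0,0],"jaw":0}
    - {"slide":[0.12,-0.14,0],"dr":[0,0,0],"jaw":0}
    - {"slide":[0.15,-0.175,0.01],"dr":[0,0,0],"jaw":0}
    - {"slide":[0.18,-0.21,0.02],"dr":[0,0,0],"jaw":0}
    - {"slide":[0.202,-0.238,0.03],"dr":[0,0,0],"jaw":0}
    - {"slide":[0.202,-0.238,0.06],"dr":[0,0,0],"jaw":0}
    - {"slide":[0.202,-0.238,0.09],"dr":[0,0,0],"jaw":0}
    - {"slide":[0.202,-0.238,0.09],"dr":[0,0,0],"jaw":0}

```text
clock: 2.1
ee_pos: [0.5777, -0.0356, 0.136]
tool_rot: [-3.139, -0.001, 0.016]
wrist_force: [0.2, 0.1, -1.0]
finger_gap: 0.0002
```

```bash
python3 - <<'E'
from h import *
plan([(.582,-.035,.057)])
for n in('side','top'):
    cv2.imwrite(f'pics/{n}1.png',cams.snapshot(n)[...,::-1])
t=cv2.imread('pics/top1.png');s=cv2.imread('pics/side1.png')
cv2.imwrite('pics/c1.png',np.vstack([cv2.resize(t[145:215,310:420],(660,420)*1,interpolation=2)[:300],cv2.resize(s[190:290,290:430],(420*1,300),interpolation=2) if 0 else cv2.resize(s[190:263,270:431],(660,300),interpolation=2)]))
E
```

```text
t 2.1 tcp [ 0.5777 -0.0356  0.136 ] gap 0.00020118154089962791 F [ 0.2417  0.0562 -1.0168] dr [-0.1607  0.5854  0.0434]
(0.582, -0.035, 0.057) -> [ 0.0051 -0.0004  0.0789]
```

View pics/c1.png

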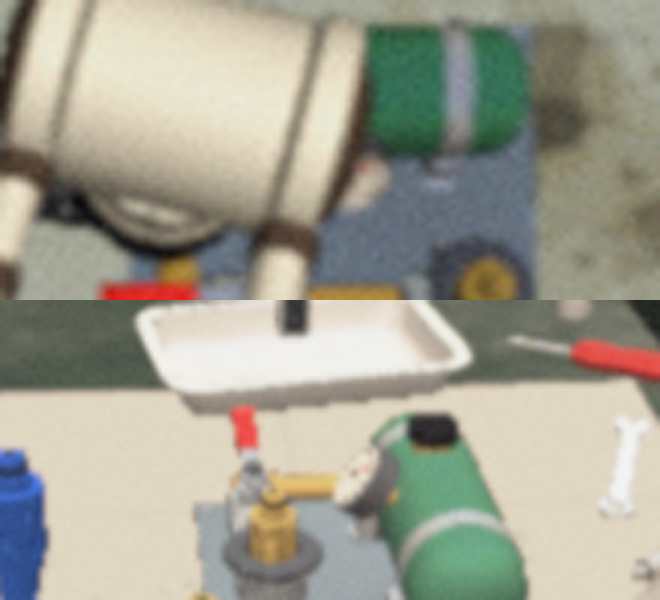

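The side crop shows the shut fingertips at about (294,330) in the crop, above and on the tank side of the lever, so I'll go down.

apply_moves:
  deltas:
    - {"slide":[0.005,0,0.025],"dr":[0,0,0],"jaw":0}
    - {"slide":[0.005,0,0.05],"dr":[0,0.3,0],"jaw":0}
    - {"slide":[0.005,0,0.07],"dr":[0,0.3,0],"jaw":0}
    - {"slide":[0.005,0,0.079],"dr":[0,0.3,0],"jaw":0}
    - {"slide":[0.005,0,0.079],"dr":[0,0.3,0],"jaw":0}
    - {"slide":[0.005,0,0.079],"dr":[0,0.3,0],"jaw":0}

```text
clock: 2.8
ee_pos: [0.5877, -0.0375, 0.0642]
tool_rot: [3.141, -0.0, 0.013]
wrist_force: [-0.7, -0.1, -0.0]
finger_gap: -0.0002
```

```bash
python3 - <<'E'
from h import *
s=np.array([.548,-.097])
w=[]
for th in np.arange(0.1,1.35,.15):
    p=s+.058*np.array([-np.sin(th),np.cos(th)])+.022*np.array([np.cos(th),np.sin(th)])
    w.append((*p,.057))
plan(w)
cv2.imwrite('pics/s2.png',cv2.resize(cams.snapshot('side')[190:290,270:430,::-1],(800,500)))
E
```

```text
t 2.8 tcp [ 0.5877 -0.0375  0.0642] gap -0.0001744673952002759 F [-0.6638 -0.0867 -0.0181] dr [ 0.0445 -0.4631 -0.0072]
(np.float64(0.5640997534706006), np.float64(-0.03709342324764429), 0.057) -> [-0.0236 -0.0004  0.007 ]
(np.float64(0.5549666436408719), np.float64(-0.0353601924371831), 0.057) -> [-0.0328 -0.0021  0.007 ]
(np.float64(0.5456770780141618), np.float64(-0.035011258817042354), 0.057) -> [-0.0421 -0.0025  0.0069]
(np.float64(0.536439680207331), np.float64(-0.03605445868407416), 0.057) -> [-0.0513 -0.0014  0.0068]
(np.float64(0.5274619022604727), np.float64(-0.038466364018270464), 0.057) -> [-0.0603  0.001   0.0067]
(np.float64(0.5189453657113327), np.float64(-0.042192808625584596), 0.057) -> [-0.0688  0.0047  0.0067]
(np.float64(0.5110813336102411), np.float64(-0.04715010459387417), 0.057) -> [-0.0767  0.0096  0.0066]
(np.float64(0.5040464151643412), np.float64(-0.05322692174298742), 0.057) -> [-0.0837  0.0157  0.0066]
(np.float64(0.49799859947554376), np.float64(-0.060286787860595686), 0.057) -> [-0.0897  0.0228  0.0065]
```

View pics/s2.png

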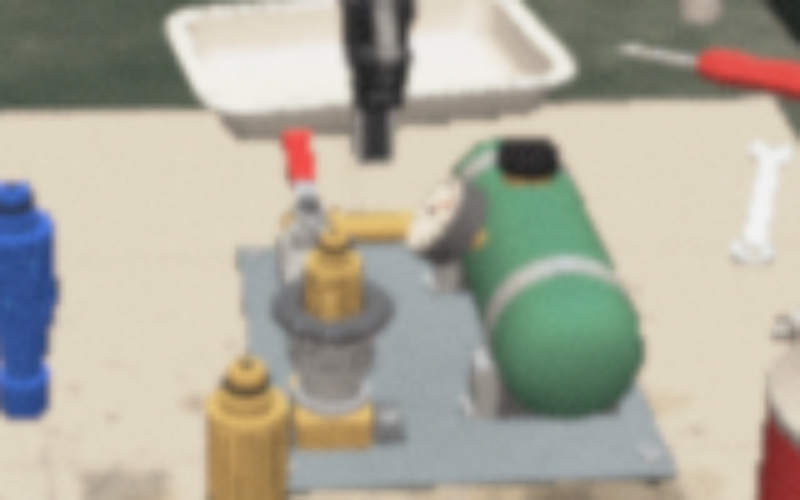

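The fingertip (375,158) is on the tank side of the lever (298,155). I'll sweep it round now.

apply_moves:
  deltas:
    - {"slide":[-0.008,0,0.005],"dr":[0,-0.4,0],"jaw":0}
    - {"slide":[-0.016,0,0.005],"dr":[0,-0.4,0],"jaw":0}
    - {"slide":[-0.024,-0.0,0.005],"dr":[0,-0.4,0],"jaw":0}
    - {"slide":[-0.033,-0.002,0.005],"dr":[0,-0.4,0],"jaw":0}
    - {"slide":[-0.042,-0.002,0.005],"dr":[0,-0.4,0],"jaw":0}
    - {"slide":[-0.051,-0.001,0.005],"dr":[0,-0.4,0],"jaw":0}
    - {"slide":[-0.06,0.001,0.005],"dr":[0,-0.4,0],"jaw":0}
    - {"slide":[-0.069,0.005,0.005],"dr":[0,-0.4,0],"jaw":0}
    - {"slide":[-0.077,0.01,0.005],"dr":[0,-0.4,0],"jaw":0}
    - {"slide":[-0.084,0.016,0.005],"dr":[0,-0.4,0],"jaw":0}

```text
clock: 3.85
ee_pos: [0.5006, -0.0531, 0.0563]
tool_rot: [-3.141, -0.0, 0.006]
wrist_force: [-1.3, 0.0, 0.3]
finger_gap: -0.0003
```

```bash
python3 - <<'E'
from h import *
plan([(.51,-.05,.06)])
a=cv2.resize(cams.snapshot('side')[190:260,270:430,::-1],(640,280))
b=cv2.resize(cams.snapshot('top')[145:215,310:420,::-1],(472,300))
cv2.imwrite('pics/s3.png',np.vstack([a,np.pad(b,((0,0),(0,168),(0,0)))]))
E
```

```text
t 3.85 tcp [ 0.5006 -0.0531  0.0563] gap -0.00027109615508145573 F [-1.3102  0.0134  0.2924] dr [-0.0317  0.2314  0.0161]
(0.51, -0.05, 0.06) -> [ 0.0094 -0.0031 -0.0037]
```

View pics/s3.png

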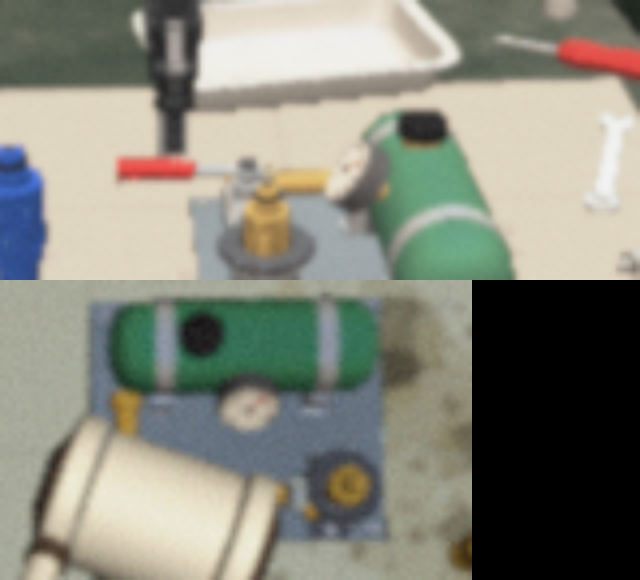

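The side crop shows the lever pointing across the pipe (120–195,168), so it is shut. Next I'll move up and over to the coupler.

apply_moves:
  deltas:
    - {"slide":[0.0,-0.01,0],"dr":[0,0.2,0],"jaw":0}
    - {"slide":[0,-0.01,-0.03],"dr":[0,0.2,0],"jaw":0}
    - {"slide":[0,-0.01,-0.07],"dr":[0,0.2,0],"jaw":0}
    - {"slide":[0.0,-0.01,-0.12],"dr":[0,0.2,0],"jaw":0.46}
    - {"slide":[0.0,0.02,-0.13],"dr":[0,0.2,0],"jaw":0.46}
    - {"slide":[0.02,0.06,-0.13],"dr":[0,0.2,0],"jaw":0.46}
    - {"slide":[0.04,0.1,-0.13],"dr":[0,0.2,0],"jaw":0.46}
    - {"slide":[0.048,0.13,-0.13],"dr":[0,0.2,0],"jaw":0.46}
    - {"slide":[0.048,0.158,-0.13],"dr":[0,0.2,0],"jaw":0.46}
    - {"slide":[0.048,0.158,-0.12],"dr":[0,0.2,0],"jaw":0.46}

```text
clock: 4.95
ee_pos: [0.5519, -0.2141, 0.1779]
tool_rot: [3.139, -0.004, 0.007]
wrist_force: [-0.3, -0.6, 0.9]
finger_gap: 0.0393
```

```bash
python3 - <<'E'
from h import *
plan([(.5485,-.2105,.125)])
a=cv2.resize(cams.snapshot('side')[170:270,270:430,::-1],(800,500),interpolation=2)
cv2.imwrite('pics/s4.png',a)
for z in(.13,.116,.081): print(z,(proj('side',(.5485,-.2105,z))-[270,170])*5)
E
```

```text
t 4.95 tcp [ 0.5519 -0.2141  0.1779] gap 0.03929471020336479 F [-0.278  -0.6029  0.8557] dr [ 0.1444 -0.2576 -0.1607]
(0.5485, -0.2105, 0.125) -> [-0.0036 -0.0037  0.0528]
0.13 [332.9736 303.943 ]
0.116 [332.4877 330.8347]
0.081 [331.3    396.5722]
```

View pics/s4.png

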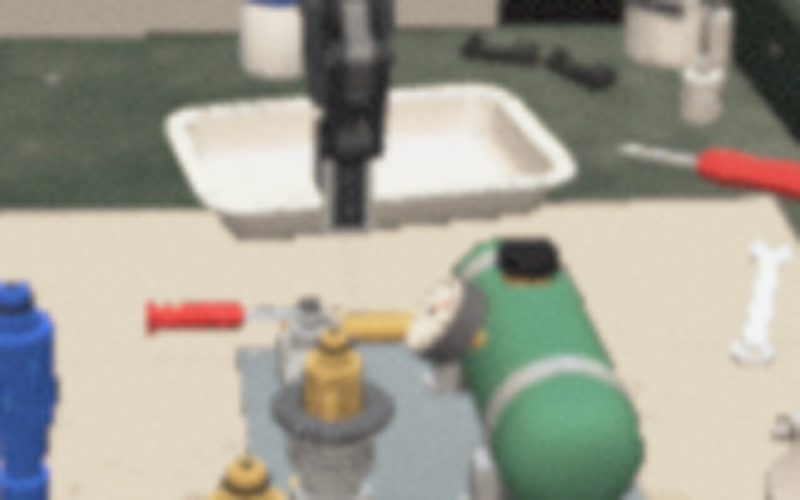

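apply_moves:
  deltas:
    - {"slide":[-0.003,-0.003,0.01],"dr":[0,0,0],"jaw":0.46}
    - {"slide":[-0.003,-0.003,0.03],"dr":[0,0,0],"jaw":0.46}
    - {"slide":[-0.003,-0.003,0.045],"dr":[0,0,0],"jaw":0.46}
    - {"slide":[-0.003,-0.003,0.045],"dr":[0,0,0],"jaw":0.46}
    - {"slide":[-0.003,-0.003,0.045],"dr":[0,0,0],"jaw":0.46}

```text
clock: 5.5
ee_pos: [0.5476, -0.2072, 0.1315]
tool_rot: [-3.141, -0.001, -0.002]
wrist_force: [-0.5, -0.5, 0.1]
finger_gap: 0.0391
```

```bash
python3 - <<'E'
from h import *
plan([(.5485,-.2105,.125)])
cv2.imwrite('pics/s5f.png',cams.snapshot('side')[...,::-1])
i=cv2.imread('pics/s5f.png')
a=cv2.resize(i[200:270,300:400],(800,560),interpolation=2)
cv2.imwrite('pics/s5.png',a)
p=get_obs()['ee_pos']
for d in((0,0,0),(0,-.027,.003),(0,.027,.003)): print((proj('side',p+d)-[300,200])*8)
cv2.imwrite('pics/t5.png',cv2.resize(cams.snapshot('top')[150:220,340:440,::-1],(800,560),interpolation=2))
E
```

```text
t 5.5 tcp [ 0.5476 -0.2072  0.1315] gap 0.03913383727112505 F [-0.4666 -0.4708  0.138 ] dr [-0.0324 -0.0617  0.0502]
(0.5485, -0.2105, 0.125) -> [0.0009 0.0033 0.0065]
[290.5359 234.4281]
[299.513  270.0721]
[282.3621 182.6162]
```

View pics/s5.png

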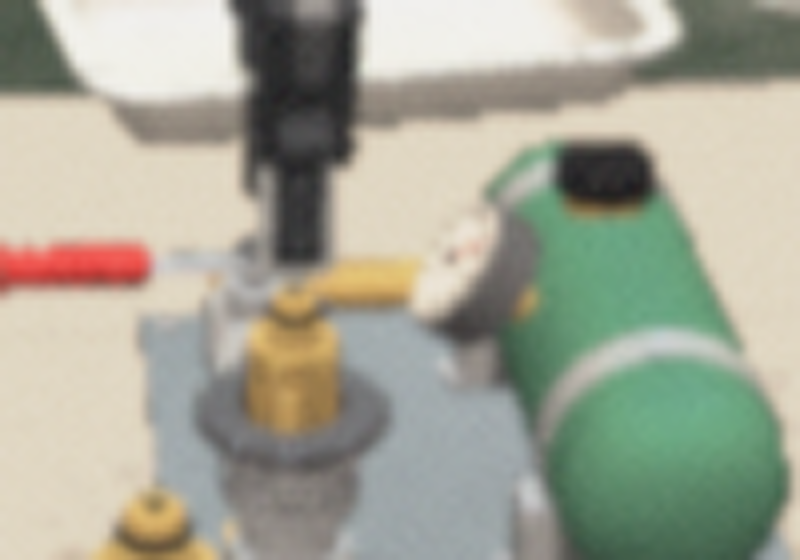

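View pics/t5.png

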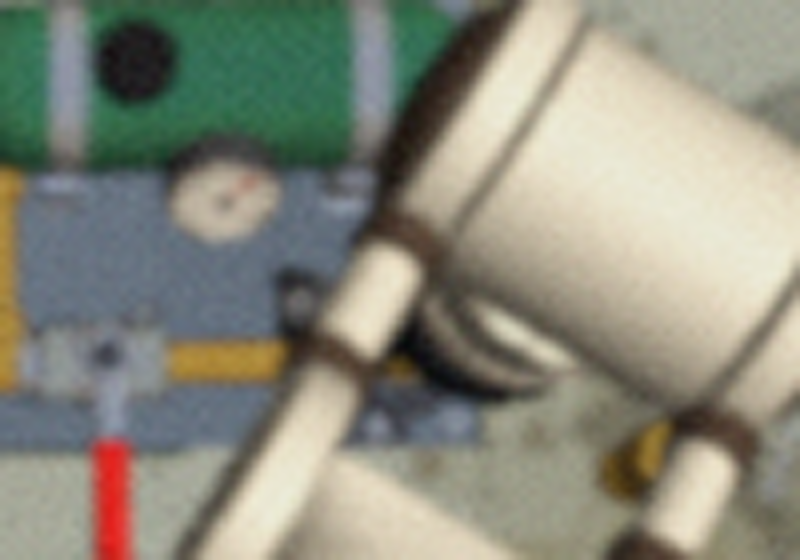

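```bash
python3 - <<'E'
from h import *
for q,z in(((107,352),.074),((112,500),.066)): print(pl('top',(q[0]/8+339.55,q[1]/8+149.55),z))
plan([(.5485,-.210,.125),(.5485,-.210,.085)])
E
```

```text
[ 0.5481 -0.0957  0.074 ]
[ 0.4896 -0.0978  0.066 ]
t 5.6 tcp [ 0.5483 -0.208   0.1328] gap 0.03932178533168694 F [ 0.6206 -0.6971  1.5764] dr [ 0.0497 -0.1833  0.0274]
(0.5485, -0.21, 0.125) -> [0.0001 0.0019 0.0078]
(0.5485, -0.21, 0.085) -> [0.     0.0019 0.0478]
```

apply_moves:
  deltas:
    - {"slide":[0,0.003,0.005],"dr":[0,0,0],"jaw":0.46}
    - {"slide":[0,0.003,0.015],"dr":[0,0,0],"jaw":0.46}
    - {"slide":[0,0.003,0.025],"dr":[0,0,0],"jaw":0.46}
    - {"slide":[0,0.003,0.035],"dr":[0,0,0],"jaw":0.46}
    - {"slide":[0,0.003,0.043],"dr":[0,0,0],"jaw":0.46}
    - {"slide":[0,0.003,0.043],"dr":[0,0,0],"jaw":0.46}
    - {"slide":[0,0.003,0.043],"dr":[0,0,0],"jaw":0.46}

```text
clock: 6.3
ee_pos: [0.5477, -0.2109, 0.0885]
tool_rot: [-3.141, -0.0, -0.002]
wrist_force: [0.9, -0.0, -0.5]
finger_gap: 0.0394
```

```bash
python3 - <<'E'
from h import *
plan([(.5485,-.211,.08),(.5485,-.211,.066)])
i=cams.snapshot('side')[...,::-1]
cv2.imwrite('pics/s6.png',cv2.resize(i[200:270,300:400],(800,560),interpolation=2))
E
```

```text
t 6.3 tcp [ 0.5477 -0.2109  0.0885] gap 0.039409575877340036 F [ 0.912  -0.0223 -0.5424] dr [-0.0162 -0.079   0.0065]
(0.5485, -0.211, 0.08) -> [0.0008 0.0001 0.0085]
(0.5485, -0.211, 0.066) -> [0.0008 0.0001 0.0225]
```

View pics/s6.png

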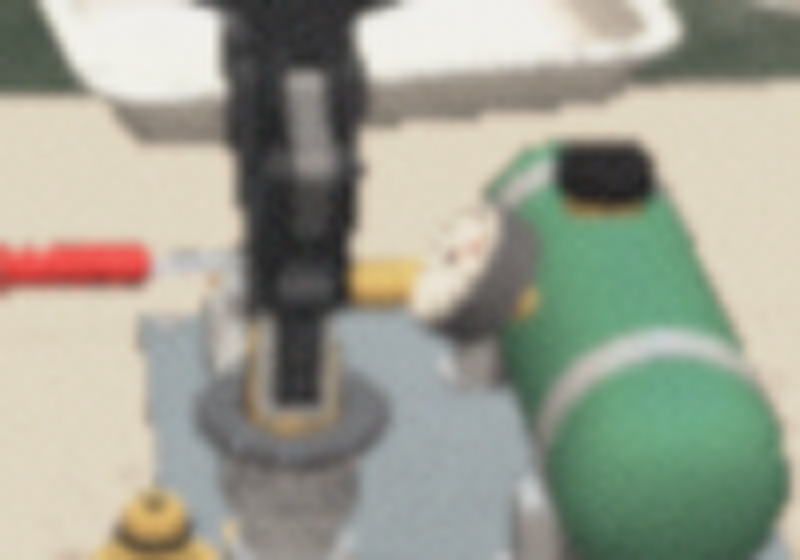

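The near finger is centred on the adapter at (300,400) in the crop, just above the flange. I'll press.

apply_moves:
  deltas:
    - {"slide":[0.001,0,0.004],"dr":[0,0,0],"jaw":0.46}
    - {"slide":[0.001,0,0.008],"dr":[0,0,0],"jaw":0.46}
    - {"slide":[0.001,0,0.012],"dr":[0,0,0],"jaw":0.46}
    - {"slide":[0.001,0,0.016],"dr":[0,0,0],"jaw":0.46}
    - {"slide":[0.001,0,0.016],"dr":[0,0,0],"jaw":0.46}

```text
clock: 6.85
ee_pos: [0.5491, -0.2112, 0.073]
tool_rot: [3.141, 0.0, 0.004]
wrist_force: [-0.4, 1.1, 5.1]
finger_gap: 0.0394
```

apply_moves:
  deltas:
    - {"slide":[0,0,0.003],"dr":[0,0,0],"jaw":0.46}
    - {"slide":[0,0,0.006],"dr":[0,0,0],"jaw":0.46}
    - {"slide":[0,0,0.009],"dr":[0,0,0],"jaw":0.46}
    - {"slide":[0,0,0.009],"dr":[0,0,0],"jaw":0.46}
    - {"slide":[0,0,0.009],"dr":[0,0,0],"jaw":0.46}

```text
clock: 7.35
ee_pos: [0.5493, -0.2113, 0.0675]
tool_rot: [3.141, 0.001, 0.003]
wrist_force: [-9.0, 5.4, 24.5]
finger_gap: 0.0392
```

```bash
python3 - <<'E'
from h import *
plan([(.5485,-.211,.08)])
i=cams.snapshot('side')[...,::-1]
cv2.imwrite('pics/s7.png',cv2.resize(i[200:270,300:400],(800,560),interpolation=2))
plan([])
E
```

```text
t 7.35 tcp [ 0.5493 -0.2113  0.0675] gap 0.03918757642438403 F [-8.9949  5.4469 24.5214] dr [ 0.023  -0.1029  0.0316]
(0.5485, -0.211, 0.08) -> [-0.0008 -0.0003 -0.0126]
t 7.4 tcp [ 0.5494 -0.2113  0.0675] gap 0.03924066565427307 F [-9.1126  4.8451 25.6945] dr [ 0.0264 -0.1056  0.0337]
```

View pics/s7.png

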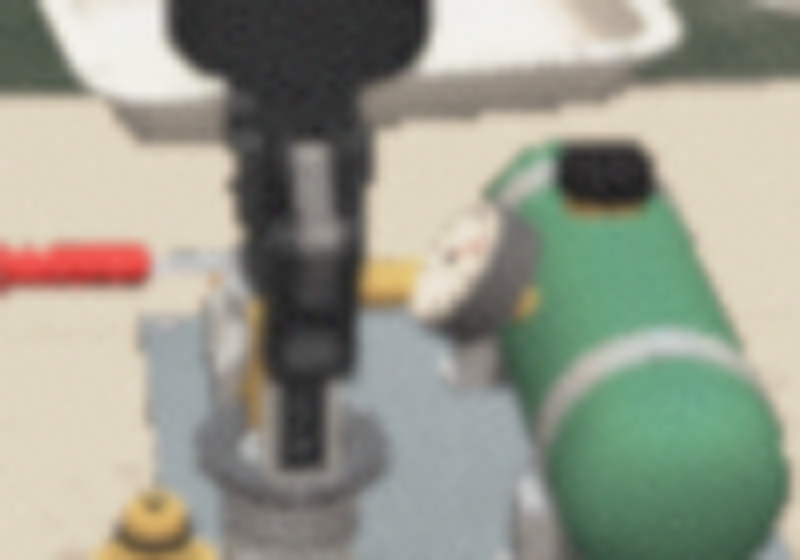

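The collar flange is down at its stop (~(290,450), about 25 N). I'll ease off, rise and check that the adapter popped.

apply_moves:
  deltas:
    - {"slide":[0,0,-0.004],"dr":[0,0,0],"jaw":0.46}
    - {"slide":[0,0,-0.009],"dr":[0,0,0],"jaw":0.46}
    - {"slide":[0,0,-0.014],"dr":[0,0,0],"jaw":0.46}
    - {"slide":[0,0,-0.019],"dr":[0,0,0],"jaw":0.46}
    - {"slide":[0,0,-0.019],"dr":[0,0,0],"jaw":0.46}
    - {"slide":[0,0,-0.019],"dr":[0,0,0],"jaw":0.46}

```text
clock: 8.0
ee_pos: [0.5486, -0.2109, 0.0825]
tool_rot: [-3.141, -0.0, -0.002]
wrist_force: [-0.5, -0.5, -0.7]
finger_gap: 0.0395
```

```bash
python3 - <<'E'
from h import *
plan([(.5485,-.211,.08)])
i=cams.snapshot('side')[...,::-1]
cv2.imwrite('pics/s8.png',cv2.resize(i[200:270,300:400],(800,560),interpolation=2))
E
```

```text
t 8.0 tcp [ 0.5486 -0.2109  0.0825] gap 0.03953809035341384 F [-0.4969 -0.4734 -0.7409] dr [-0.0139 -0.0789  0.0031]
(0.5485, -0.211, 0.08) -> [-0.0001  0.0001  0.0025]
```

View pics/s8.png

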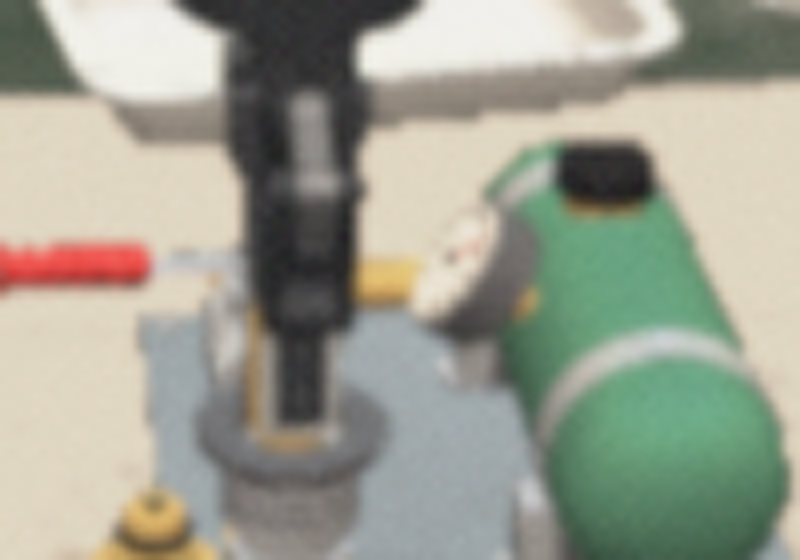

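The flange now rests part-way down (centre about y 430, against 412 before), so the adapter is released. I'll close on the grip.

apply_moves:
  deltas:
    - {"slide":[0,0,0],"dr":[0,0,0],"jaw":0.2}
    - {"slide":[0,0,0],"dr":[0,0,0],"jaw":0.2}
    - {"slide":[0,0,0],"dr":[0,0,0],"jaw":0.2}
    - {"slide":[0,0,0],"dr":[0,0,0],"jaw":0.1}
    - {"slide":[0,0,0],"dr":[0,0,0],"jaw":0.0}
    - {"slide":[0,0,0],"dr":[0,0,0],"jaw":0.0}
    - {"slide":[0,0,0],"dr":[0,0,0],"jaw":0.0}

```text
clock: 8.75
ee_pos: [0.5486, -0.2114, 0.0827]
tool_rot: [3.141, 0.0, 0.002]
wrist_force: [0.2, -2.7, -0.8]
finger_gap: 0.0243
```

apply_moves:
  deltas:
    - {"slide":[0,0,-0.005],"dr":[0,0,0],"jaw":0}
    - {"slide":[0,0,-0.012],"dr":[0,0,0],"jaw":0}
    - {"slide":[0,0,-0.02],"dr":[0,0,0],"jaw":0}
    - {"slide":[0,0,-0.028],"dr":[0,0,0],"jaw":0}

```text
clock: 9.15
ee_pos: [0.5486, -0.2103, 0.1113]
tool_rot: [-3.14, -0.0, -0.002]
wrist_force: [0.6, 0.1, -1.0]
finger_gap: 0.0242
```

apply_moves:
  deltas:
    - {"slide":[0,0,-0.015],"dr":[0,0,0],"jaw":0}
    - {"slide":[0,0,-0.035],"dr":[0,0,0],"jaw":0}
    - {"slide":[0,0,-0.055],"dr":[0,0,0],"jaw":0}
    - {"slide":[0,0,-0.075],"dr":[0,0,0],"jaw":0}
    - {"slide":[0,0,-0.09],"dr":[0,0,0],"jaw":0}
    - {"slide":[0,0,-0.09],"dr":[0,0,0],"jaw":0}
    - {"slide":[0,0,-0.09],"dr":[0,0,0],"jaw":0}

```text
clock: 9.85
ee_pos: [0.5486, -0.2108, 0.2008]
tool_rot: [-3.141, -0.0, -0.003]
wrist_force: [-0.2, -0.5, -2.1]
finger_gap: 0.0246
```

```bash
python3 - <<'E'
from h import *
t=cv2.imread('pics/top0.png')
cv2.imwrite('pics/tt.png',cv2.resize(t[130:225,225:310],(680,760)[:2] if 0 else (510,570),interpolation=2))
i=cams.snapshot('side')[...,::-1].copy();cv2.imwrite('pics/s9f.png',i)
cv2.imwrite('pics/s9.png',cv2.resize(i[150:270,280:420],(700,600),interpolation=2))
plan([])
E
```

```text
t 9.9 tcp [ 0.5481 -0.2105  0.1998] gap 0.024822453606178706 F [ 0.1217 -0.6296 -2.7283] dr [-0.0689 -0.0178  0.0092]
```

View pics/tt.png

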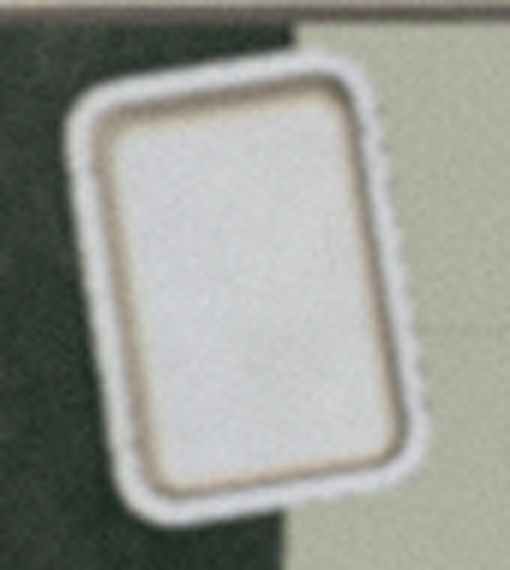

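View pics/s9.png

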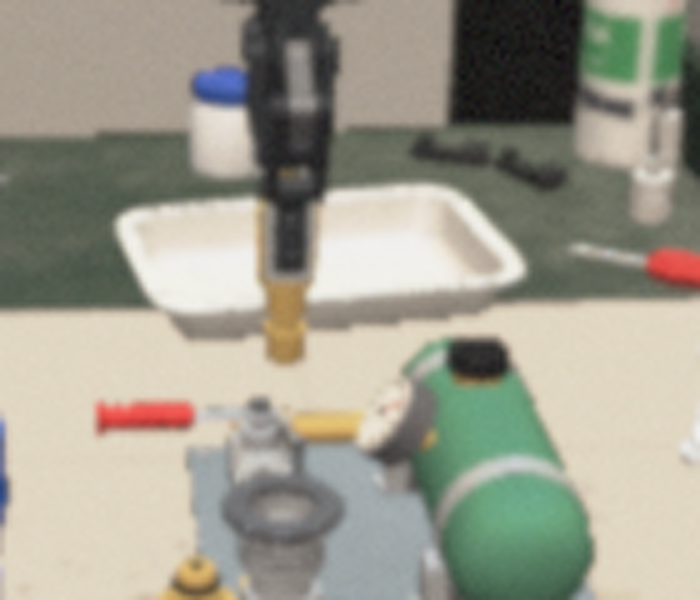

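The side crop shows the adapter held upright (foot at (285,357)), the collar sprung back up at (284,508) and the lever still shut. Next I'll work out the tray position and foot height.

```bash
python3 - <<'E'
from h import *
c=pl('top',(247/6+224.6,288/6+129.6),.03);f=pl('top',(255/6+224.6,300/6+129.6),.005);print(c,f)
p=get_obs()['ee_pos']
for d in(.045,.047): print(d,(proj('side',p-[0,0,d])-[280,150])*5)
plan([(c[0],c[1],.2)])
E
```

```text
[0.6072 0.1899 0.03  ] [0.6041 0.1892 0.005 ]
0.045 [282.8722 355.4488]
0.047 [282.8016 359.4023]
t 9.9 tcp [ 0.5481 -0.2105  0.1998] gap 0.024822453606178706 F [ 0.1217 -0.6296 -2.7283] dr [-0.0689 -0.0178  0.0092]
(np.float64(0.6072274501399737), np.float64(0.18992280269342654), 0.2) -> [ 0.0592 -0.4004  0.0003]
```

apply_moves:
  deltas:
    - {"slide":[0.002,-0.015,0],"dr":[0,0,0],"jaw":0}
    - {"slide":[0.006,-0.04,0],"dr":[0,0,0],"jaw":0}
    - {"slide":[0.01,-0.075,0],"dr":[0,0,0],"jaw":0}
    - {"slide":[0.015,-0.11,0],"dr":[0,0,0],"jaw":0}
    - {"slide":[0.02,-0.145,0],"dr":[0,0,0],"jaw":0}
    - {"slide":[0.025,-0.18,0],"dr":[0,0,0],"jaw":0}
    - {"slide":[0.03,-0.215,0],"dr":[0,0,0],"jaw":0}
    - {"slide":[0.035,-0.25,0],"dr":[0,0,0],"jaw":0}
    - {"slide":[0.04,-0.285,0],"dr":[0,0,0],"jaw":0}
    - {"slide":[0.045,-0.315,0],"dr":[0,0,0],"jaw":0}

```text
clock: 10.9
ee_pos: [0.5924, 0.107, 0.1996]
tool_rot: [-3.141, -0.002, 0.001]
wrist_force: [0.7, -0.2, -1.3]
finger_gap: 0.0241
```

apply_moves:
  deltas:
    - {"slide":[0.003,-0.03,0],"dr":[0,0,0],"jaw":0}
    - {"slide":[0.006,-0.055,0],"dr":[0,0,0],"jaw":0}
    - {"slide":[0.006,-0.075,0],"dr":[0,0,0],"jaw":0}
    - {"slide":[0.006,-0.08,0.02],"dr":[0,0,0],"jaw":0}
    - {"slide":[0.006,-0.08,0.045],"dr":[0,0,0],"jaw":0}
    - {"slide":[0.006,-0.08,0.07],"dr":[0,0,0],"jaw":0}
    - {"slide":[0.006,-0.08,0.09],"dr":[0,0,0],"jaw":0}
    - {"slide":[0.006,-0.08,0.11],"dr":[0,0,0],"jaw":0}
    - {"slide":[0.006,-0.08,0.12],"dr":[0,0,0],"jaw":0}
    - {"slide":[0.006,-0.08,0.12],"dr":[0,0,0],"jaw":0}

```text
clock: 11.9
ee_pos: [0.5975, 0.1844, 0.0783]
tool_rot: [3.141, 0.001, -0.005]
wrist_force: [-1.0, -0.0, -1.6]
finger_gap: 0.0243
```

```bash
python3 - <<'E'
from h import *
i=cams.snapshot('side')[...,::-1].copy()
cv2.imwrite('pics/s10.png',cv2.resize(i[130:250,270:410],(700,600),interpolation=2))
plan([(.6,.185,.055)])
E
```

```text
t 11.95 tcp [0.5988 0.1844 0.08  ] gap 0.024197249259844802 F [ 0.3856  0.3497 -1.0778] dr [0.0023 0.0261 0.0253]
(0.6, 0.185, 0.055) -> [ 0.0012 -0.0006  0.025 ]
```

View pics/s10.png

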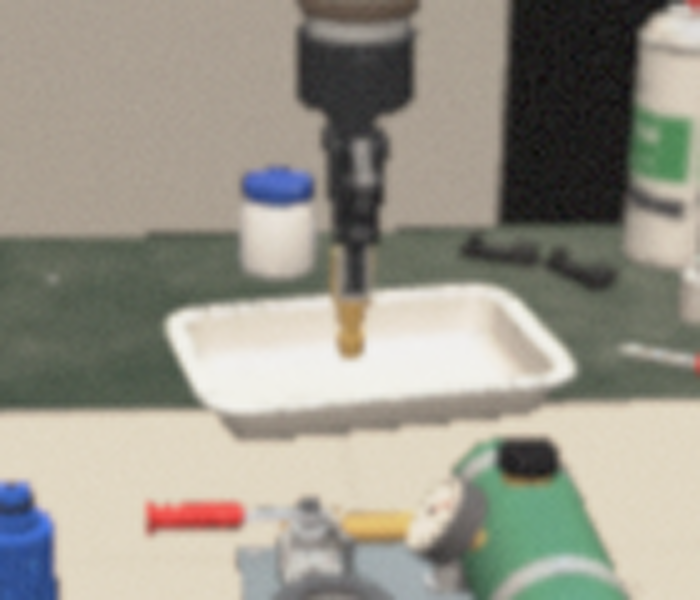

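The adapter is over the middle of the tray (foot at (350,352)). I'll lower it slowly until it touches.

apply_moves:
  deltas:
    - {"slide":[0,0,0.01],"dr":[0,0,0],"jaw":0}
    - {"slide":[0,0,0.018],"dr":[0,0,0],"jaw":0}
    - {"slide":[0,0,0.022],"dr":[0,0,0],"jaw":0}
    - {"slide":[0,0,0.025],"dr":[0,0,0],"jaw":0}
    - {"slide":[0,0,0.025],"dr":[0,0,0],"jaw":0}
    - {"slide":[0,0,0.025],"dr":[0,0,0],"jaw":0}

```text
clock: 12.55
ee_pos: [0.6, 0.184, 0.0561]
tool_rot: [-3.142, -0.0, -0.003]
wrist_force: [-0.8, 0.4, -1.8]
finger_gap: 0.0246
```

apply_moves:
  deltas:
    - {"slide":[0,0,0.001],"dr":[0,0,0],"jaw":0}
    - {"slide":[0,0,0.002],"dr":[0,0,0],"jaw":0}
    - {"slide":[0,0,0.002],"dr":[0,0,0],"jaw":0}

```text
clock: 12.85
ee_pos: [0.5997, 0.184, 0.0538]
tool_rot: [-3.142, -0.0, -0.003]
wrist_force: [-0.0, 0.1, -1.9]
finger_gap: 0.0241
```

apply_moves:
  deltas:
    - {"slide":[0,0,0.001],"dr":[0,0,0],"jaw":0}
    - {"slide":[0,0,0.002],"dr":[0,0,0],"jaw":0}
    - {"slide":[0,0,0.002],"dr":[0,0,0],"jaw":0}

```text
clock: 13.15
ee_pos: [0.5996, 0.184, 0.0516]
tool_rot: [3.142, 0.0, 0.002]
wrist_force: [-0.3, -0.1, -2.9]
finger_gap: 0.0243
```

apply_moves:
  deltas:
    - {"slide":[0,0,0.001],"dr":[0,0,0],"jaw":0}
    - {"slide":[0,0,0.001],"dr":[0,0,0],"jaw":0}

```text
clock: 13.35
ee_pos: [0.5997, 0.184, 0.0507]
tool_rot: [3.142, 0.0, 0.002]
wrist_force: [-0.4, 0.5, -1.5]
finger_gap: 0.0243
```

apply_moves:
  deltas:
    - {"slide":[0,0,0.001],"dr":[0,0,0],"jaw":0}
    - {"slide":[0,0,0.001],"dr":[0,0,0],"jaw":0}

```text
clock: 13.55
ee_pos: [0.6, 0.184, 0.0502]
tool_rot: [-3.142, -0.0, -0.003]
wrist_force: [-0.1, 1.2, 0.2]
finger_gap: 0.0246
```

```bash
python3 - <<'E'
from h import *
i=cams.snapshot('side')[...,::-1].copy()
cv2.imwrite('pics/s11.png',cv2.resize(i[165:225,290:390],(800,480),interpolation=2))
plan([])
E
```

```text
t 13.6 tcp [0.6    0.184  0.0502] gap 0.02440851663856728 F [ 0.1433 -0.1963 -0.1882] dr [ 0.     -0.1246  0.0078]
```

View pics/s11.png

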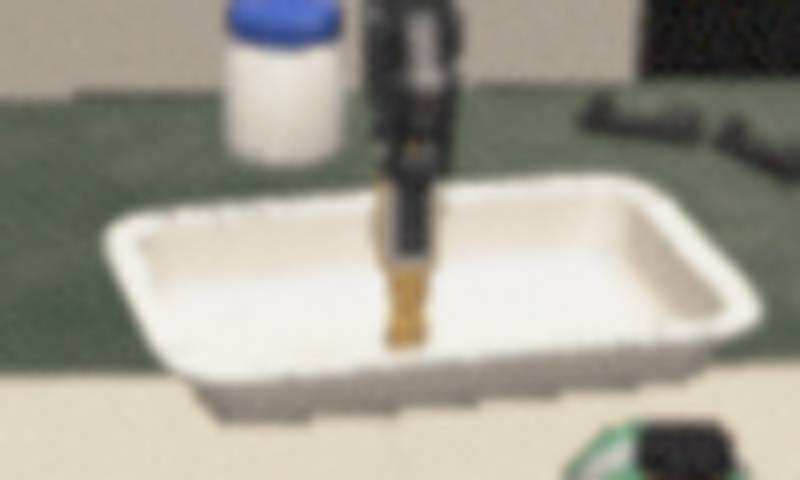

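apply_moves:
  deltas:
    - {"slide":[0,0,0.0007],"dr":[0,0,0],"jaw":0}
    - {"slide":[0,0,0.0007],"dr":[0,0,0],"jaw":0}
    - {"slide":[0,0,0.0007],"dr":[0,0,0],"jaw":0}

```text
clock: 13.9
ee_pos: [0.6003, 0.184, 0.0501]
tool_rot: [-3.142, -0.0, -0.004]
wrist_force: [-1.8, -0.7, 4.4]
finger_gap: 0.0246
```

The force on the tool is now 4.4 N upward, so the adapter stands on the floor. I'll open slowly.

apply_moves:
  deltas:
    - {"slide":[0,0,0],"dr":[0,0,0],"jaw":0.28}
    - {"slide":[0,0,0],"dr":[0,0,0],"jaw":0.31}
    - {"slide":[0,0,0],"dr":[0,0,0],"jaw":0.34}
    - {"slide":[0,0,0],"dr":[0,0,0],"jaw":0.38}
    - {"slide":[0,0,0],"dr":[0,0,0],"jaw":0.45}
    - {"slide":[0,0,0],"dr":[0,0,0],"jaw":0.55}
    - {"slide":[0,0,0],"dr":[0,0,0],"jaw":0.6}
    - {"slide":[0,0,0],"dr":[0,0,0],"jaw":0.6}

```text
clock: 14.7
ee_pos: [0.5998, 0.184, 0.0491]
tool_rot: [-3.142, -0.0, -0.003]
wrist_force: [-0.1, -0.3, -0.1]
finger_gap: 0.0513
```

```bash
python3 - <<'E'
from h import *
i=cams.snapshot('side')[...,::-1].copy()
cv2.imwrite('pics/s12.png',cv2.resize(i[165:225,290:390],(800,480),interpolation=2))
plan([])
E
```

```text
t 14.75 tcp [0.5998 0.184  0.0492] gap 0.05138725027976965 F [ 0.6082 -0.1898  0.2144] dr [-0.0002 -0.1002  0.0059]
```

View pics/s12.png

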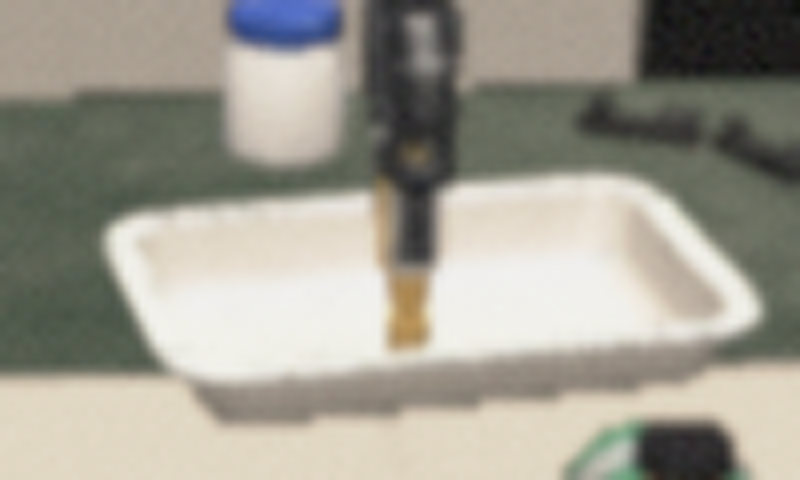

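The adapter stands upright by itself. I'll withdraw straight up.

apply_moves:
  deltas:
    - {"slide":[0,0,-0.01],"dr":[0,0,0],"jaw":0.6}
    - {"slide":[0,0,-0.025],"dr":[0,0,0],"jaw":0.6}
    - {"slide":[0,0,-0.045],"dr":[0,0,0],"jaw":0.6}
    - {"slide":[0,0,-0.065],"dr":[0,0,0],"jaw":0.6}
    - {"slide":[0,0,-0.09],"dr":[0,0,0],"jaw":0.6}
    - {"slide":[0,0,-0.12],"dr":[0,0,0],"jaw":0.6}
    - {"slide":[0,0,-0.15],"dr":[0,0,0],"jaw":0.6}
    - {"slide":[0,0,-0.15],"dr":[0,0,0],"jaw":0.6}
    - {"slide":[0,0,-0.15],"dr":[0,0,0],"jaw":0.6}

```text
clock: 15.65
ee_pos: [0.6003, 0.1841, 0.2013]
tool_rot: [-3.141, -0.0, -0.008]
wrist_force: [-0.3, -0.0, -0.7]
finger_gap: 0.0512
```

```bash
python3 - <<'E'
from h import *
i=cams.snapshot('side')[...,::-1].copy()
cv2.imwrite('pics/s13.png',cv2.resize(i[150:350,240:440],(600,600),interpolation=2))
plan([])
E
```

```text
t 15.7 tcp [0.5994 0.184  0.1995] gap 0.05105025743763516 F [-0.3284  0.1756 -1.0179] dr [-0.0026 -0.1184  0.005 ]
```

View pics/s13.png

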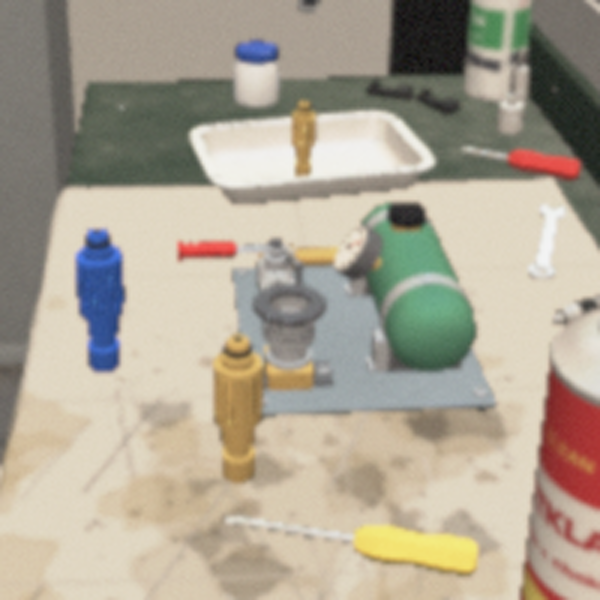

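The adapter stands in the tray (303,137), the lever is shut (207,249), and the collar is up and empty. The pot and screwdriver have not moved. I'm handing in.

```bash
python3 -c "
from station import hand_in
print(hand_in())"
```

```text
the job is handed in; nothing more can be done
None
```

The job is done and handed in at about 15.7 s of the 56 s allowed. I turned the red lever shut, then pressed the collar down to its stop, which released the adapter. I drew it out by its grip and stood it upright in the middle of the parts tray, opening the fingers only once it rested on the tray floor.

- **Last picture:** the adapter stands on its own in the tray, the lever is still across the pipe, and the collar is back up and empty. The pot and screwdriver look to be where they were, judged by eye. The gripper is clear of everything, about 15 cm above where it let go.
- **Highest force seen:** about 26 N straight down when the collar reached its stop, with about 10 N sideways at the wrist. The sideways part was unexpected and I did not trace it; it was gone once I eased off.
- **Checks:** none failed. My two estimates of the coupler's position disagreed by 1–3 mm, which was small enough for the fingers to press and grip normally.

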